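Lock the polarimeter carriage and hold the sample tube bedded in its V-cradle

TASK

Get the bench polarimeter ready for a reading: slide its tube carriage along the rail until it is right up against the stop block, then turn the carriage's T-bar clamp knob clockwise as far as it goes to lock it there. Then take the long sample tube from the tube rest, lay it centred in the carriage's V-cradle and press it down, with about a kilogram's push, so that it beds on both sloping faces. Finish while still holding it pressed like that - do not let go - and leave the short tube and the two sample jars where they are.

Things in the scene. Friction and masses are not known exactly. Their poses are not given: they have to be found in the camera images.
- polarimeter: Fixed aluminium rail, 430 x 80 mm, top 36 mm above the counter, lying roughly across the robot's front. Origin under its middle; x away from the robot, y along the rail to the robot's left, z up. Fixed on it: stop block at y = -92 mm (top at 58 mm), analyser drum with divided disc from y = -126 to -236 mm, lamp box from y = +150 to +210 mm, all lower than 140 mm.
- carriage (a joint): Position of the tube carriage along the rail, m: 0 = against the stop block, larger = farther from it, towards the lamp (limit 0.09). The carriage is a grey saddle 130 mm long (along the rail) and 96 mm wide, upper face 52 mm above the counter. Unlocked it slides with 2 to 3 N; locked, a brake pad grips the rail.
- cradle_seat (a point): On the carriage, moving with it: where the middle of the long tube lies when seated and centred, 85 mm above the counter. Axes as the polarimeter's; the carriage slides to the stop along -y. The cradle is two steel V-blocks 12 mm thick, 48 mm wide, at y = -45 and +45 mm (78 mm free between), 90 degree V along y, apex 21 mm below this point, tops 2 mm below it, saddle face 33 mm below it.
- cheek_near: The sloping V faces on the robot's side of the cradle (on both V-blocks), fixed to the carriage. Origin on the saddle's upper face, 33 mm below cradle_seat; same axes.
- cheek_far: The sloping V faces on the side away from the robot. Origin and axes as cheek_near.
- knob (a joint): Turn of the carriage's clamp knob, rad: 0 = fully loose, grows clockwise seen from above, end stop at 1.5 = locked (it grips from about 1.2). It stays where it is left and takes about 0.1 to 0.2 N m to turn.
- knob_grip (a point): Centre of the knob's black T-bar, on its upright axis, 62 mm from the rail's middle on the robot's side, 86 mm above the counter and 34 mm above the saddle. Bar 54 mm long, 12 mm thick, 18 mm tall; x along the bar, turning with it, z up. Loose (0) the bar lies across the rail, locked nearly along it. The carriage can be pushed or pulled along by it.
- tube: The long sample tube: smooth steel cylinder 30 mm in diameter, 120 mm long, with 6 mm long black window caps (132 mm overall), 0.14 to 0.26 kg. Origin at the middle of its axis, y along it (either way round is the same). It starts level in the tube rest, axis 47 mm above the counter, in either of the two places.
- short_tube: The short sample tube, to be left alone: same shape and diameter, 92 mm overall; lies in the other place of the rest, parallel to the long one and 84 mm from it.
- tube_rest: Fixed white plastic rest, base 150 x 90 x 8 mm, origin at the centre of its underside, x across the tubes, y along them. Two places at x = -42 and +42 mm, each with two notched uprights 6 mm thick at y = -33 and +33 mm, 42 mm tall (60 mm free between them).
- jar_a: Sample jar with a red screw cap, to be left alone: 52 mm in diameter, 72 mm tall, origin at the centre of its underside.
- jar_b: Sample jar with a white screw cap, to be left alone: same size.
There are look-alikes about, which are no part of the job. What is shaped like the tube but blue or orange is not meant.

How it is judged (in metres and radians):
On the way, in this order (a step that is already met when the one before it is completed fails the run):
1. the carriage stands against the stop block (within 3 mm) (value of joint carriage below 0.003 m), for 0.2 s.
2. the clamp knob is turned to locked (1.2 rad or more) with the carriage at the stop (within 4 mm) (value of joint knob above 1.2 rad and value of joint carriage below 0.004 m), for 0.2 s.
At the end, for the whole second after the job is handed in: Carriage within 4 mm of the stop, knob at 1.2 rad or more; long tube at rest in the V: middle within 3 mm sideways, 8 mm along, 3 mm down, 2 mm up of the seat, axis within 0.03 rad, more than 2.5 N on the near and on the far faces (weight alone: under 2 N), gripper on it with over 2 N (all of step 2 and x of tube in the frame of cradle_seat between -0.003 and 0.003 m and y of tube in the frame of cradle_seat between -0.008 and 0.008 m and z of tube in the frame of cradle_seat between -0.003 and 0.002 m and angle between the y axis of tube and the y axis of cradle_seat, either way round below 0.03 rad and contact force between tube and cheek_near above 2.5 N and contact force between tube and cheek_far above 2.5 N and contact force between tube and the fingers above 2 N and linear speed of tube below 0.02 m/s); the arm keeps its last pose, push and grip.
It fails at once if the tube is forced onto the V with more than 40 N on one side (contact force between tube and cheek_near above 40 N or contact force between tube and cheek_far above 40 N).
It fails at once if the short tube or a jar is moved by more than 20 mm (distance of any of short_tube, jar_a, jar_b from where it was at the start of the episode above 0.02 m).
It also fails if it takes over 58 s, if anything falls off the work surface, if the arm or the gripper's body presses on something with over 40 N, if the wrist force passes 120 N, or if a joint passes its speed limit or range.

ROBOT

A 6-joint arm with a two-finger parallel gripper is mounted at the origin on the work surface. World frame = base frame: x ahead of the robot, y to its left, z up, the work surface at z = 0. Lengths are in m, angles in degrees, forces in N, time in s.
With the tool pointing down it reaches from about 0.4 to 0.825 m from the base axis. Payload 7 kg.
Tool frame: the origin (TCP) lies midway between the tips of the shut fingers; the grasp point (between the pads) lies 19 mm behind it; z points along the fingers, y is the direction in which the jaws open and shut (so a half turn about z gives the same grasp; the last joint's range is limited). The gripper opens to 88 mm and grips with 3 to 60 N. Pads are 19 mm wide; open, the fingers measure 130 mm over their backs; the gripper's body (78 mm by 193 mm) begins 47 mm behind the grasp point.
Start: joints at [83.085, 20.546, 0.682, 0, -70.136, -16.507], TCP at [0.268, 0.619, 0.227] pointing down, gripper open.
Joint ranges: [-176.03, 176.03], [-82.01, 121.73], [-58.28, 71.71], [-173.87, 95.51], [-174.79, -0.11], [-173.66, 173.66]. Speed limits (degrees/s): [136.94, 136.94, 172.46, 180, 180, 180].

INTERFACE

Orientations are given as [roll, pitch, yaw] about the fixed x, y, z axes, in that order (R = Rz(yaw) Ry(pitch) Rx(roll)).
In Python, from plant import ctrl, snapshot gives the robot as it stands.
- The arm moves only by the shell command python3 -m pendant 'ROWS'. ROWS is JSON, a list of rows, each a list of 7 numbers: the shift along the tool's x, y, z in m, then the turn, a rotation vector about the tool's x, y, z in rad, then the opening, from -1 (shut) to 1 (fully open), so that 0 is half open. In form: [[x, y, z, ax, ay, az, jaw], ...]. A call has 1 to 12 rows; each row is the pose to reach, as a shift and turn from the pose commanded when the call began, along the tool's axes at that moment; what a row does not reach only later rows make up. A row lasts 1/8 s, in which the tool goes at most 62.5 mm and 10.7 degrees, less where a joint would pass 70% of its speed; a pose out of reach is approached as far as the arm can. A call with a gripper value outside its range is refused whole. The fingers move at their own pace and stop on an object; the grip force is fixed at half the most. Time passes only in rows, so rows that repeat a pose let the fingers close. It gives the time, the measured TCP pose, the force and the opening at its end, in the units of the state.
- ctrl.get_obs(): the state, without advancing time (a new reading comes with each control period).
- snapshot(name): name is "scene" or "top" or "wrist"; returns a dict with "image" (384x512x3 uint8, blue, green, red), "mtx" (3x3 intrinsics, pixels), "eye" and "attitude" of the camera in the world; the wrist camera has in their place "tool_from_camera" (4x4, takes a point from camera to tool coordinates, whose origin is the TCP and whose axes are the flange's). Camera axes: x right, y up, looking along -z (the intrinsics and any distortion apply to the point x, -y, -z); pixel columns grow to the right and rows downward; lengths in m; the calibration is good to about 2 mm. A picture is of the moment at which its call begins: read the wrist's pose just before it. There is no depth.
- ctrl.close_job(): hands the job in, once; it reports no verdict.
The state is a dict: "clock": time; "joint_pos": joint angles; "qvel": joint speeds; "tau": joint torques, N m; "tool_pos": TCP position; "orientation": TCP orientation; "force": force on the tool from outside, world axes, zero at the start; "moment": the same for the moment, N m; "opening": finger opening in m.
Only numpy, scipy, OpenCV 4.12 (cv2) and the standard library are available. Lean on these libraries where they do the work, as an engineer would, in place of code of your own. Each camera call takes 0.05 s, during which the arm holds its last target.

## Working session

There is one attempt and no reset: what is moved stays moved. The work goes in short steps, Python scripts to look and compute and a shell command to move; the robot and the scene stay as the last step left them, time stands still between calls to the robot, and variables do not carry over. Pictures are saved under pics/ and viewed, and the job is handed in when it is done.

```bash
ls; mkdir -p pics
python3 - <<'E'
from plant import ctrl, snapshot
import cv2
print(ctrl.get_obs())
for n in ["scene","top","wrist"]:
    s=snapshot(n); cv2.imwrite(f"pics/{n}0.png",s["image"])
    print(n,{k:v for k,v in s.items() if k!="image"})
E
```

```text
pics
{'clock': 0.0, 'joint_pos': array([ 8.30856978e+01,  2.05914993e+01,  6.32720272e-01, -2.00475501e-02,
       -7.01364239e+01, -1.65066802e+01]), 'qvel': array([ 0.14471821, -0.024202  ,  0.03593786, -0.0477583 , -0.04303827,
        0.07900903]), 'tau': array([-1.12793503e-03, -5.82697105e+01,  2.93045944e+01,  6.99684396e+00,
        6.78032055e-03, -1.68340212e-04]), 'tool_pos': array([0.26813299, 0.61891083, 0.2256142 ]), 'orientation': array([ 1.79903366e+02, -8.98318053e-03, -2.34278023e+01]), 'force': array([-0.33894333,  0.01730152,  0.09622386]), 'moment': array([-0.04089607, -0.05816459, -0.00820121]), 'opening': 0.08768410737124765}
scene {'mtx': array([[435.10104275,   0.        , 246.22002812],
       [  0.        , 435.10104275, 202.34921021],
       [  0.        ,   0.        ,   1.        ]]), 'eye': array([ 1.28490431, -0.28371541,  0.9086212 ]), 'attitude': array([47.38944203,  0.91874813, 59.79572784])}
top {'mtx': array([[380.48017766,   0.        , 253.04971425],
       [  0.        , 380.48017766, 189.48308535],
       [  0.        ,   0.        ,   1.        ]]), 'eye': array([0.41251227, 0.17358541, 1.04874301]), 'attitude': array([  4.88500782,  -1.69767861, -91.36620878])}
wrist {'mtx': array([[280.57516997,   0.        , 253.10495808],
       [  0.        , 280.57516997, 189.73761555],
       [  0.        ,   0.        ,   1.        ]]), 'tool_from_camera': array([[-3.26626753e-04,  9.66283737e-01,  2.57479384e-01,
         7.01945720e-02],
       [ 9.99999943e-01,  2.93859598e-04,  1.65741360e-04,
         1.48531975e-03],
       [ 8.44903928e-05,  2.57479423e-01, -9.66283778e-01,
        -1.58893759e-01],
       [ 0.00000000e+00,  0.00000000e+00,  0.00000000e+00,
         1.00000000e+00]])}
```

View pics/top0.png

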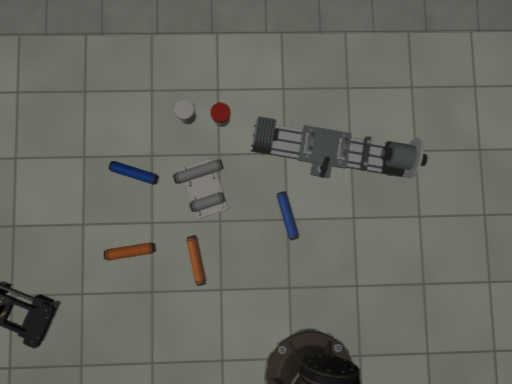

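View pics/scene0.png

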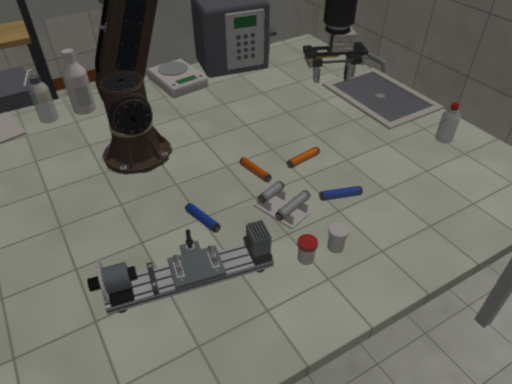

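View pics/wrist0.png

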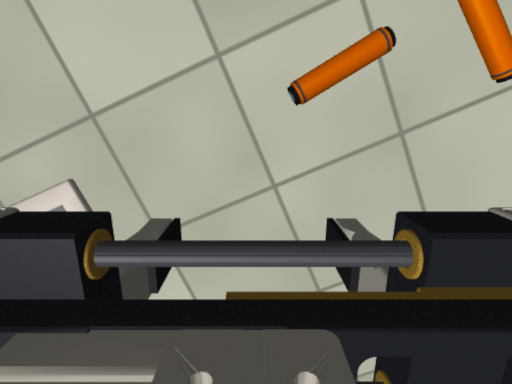

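The top view shows the rest near (203,187), with the long tube at (198,171) and the short one at (207,202). The polarimeter runs from (265,135) to (425,160) with the carriage at (328,148), and its knob bar is near (322,167). The jars are at (185,110) and (221,113). I'll zoom in to measure.

```bash
cat > h.py <<'E'
from plant import ctrl, snapshot
import cv2, numpy as np
from scipy.spatial.transform import Rotation as R
def rot(a): return R.from_euler('xyz',a,degrees=True).as_matrix()
def cam(name):
    o=ctrl.get_obs()
    s=snapshot(name)
    if name=='wrist':
        T=np.eye(4);T[:3,:3]=rot(o['orientation']);T[:3,3]=o['tool_pos']
        C=T@s['tool_from_camera']
    else:
        C=np.eye(4);C[:3,:3]=rot(s['attitude']);C[:3,3]=s['eye']
    return s['image'],s['mtx'],C
def ray(K,C,p):
    d=np.linalg.inv(K)@np.array([p[0],p[1],1.]); d=np.array([d[0],-d[1],-d[2]])
    return C[:3,3],C[:3,:3]@d
def onz(K,C,p,z):
    o,d=ray(K,C,p); return o+d*(z-o[2])/d[2]
def proj(K,C,P):
    q=C[:3,:3].T@(np.asarray(P,float)-C[:3,3]); q=K@np.array([q[0],-q[1],-q[2]]); return q[:2]/q[2]
E
python3 - <<'E'
from h import *
im,K,C=cam('top')
cv2.imwrite('pics/topz1.png',cv2.resize(im[100:190,240:440],None,fx=4,fy=4,interpolation=cv2.INTER_CUBIC))
cv2.imwrite('pics/topz2.png',cv2.resize(im[90:225,165:245],None,fx=4.4,fy=4.4,interpolation=cv2.INTER_CUBIC))
im,K,C=cam('scene')
cv2.imwrite('pics/scz1.png',cv2.resize(im[170:310,80:360],None,fx=2.8,fy=2.8,interpolation=cv2.INTER_CUBIC))
E
```

```text
(no output)
```

View pics/topz1.png

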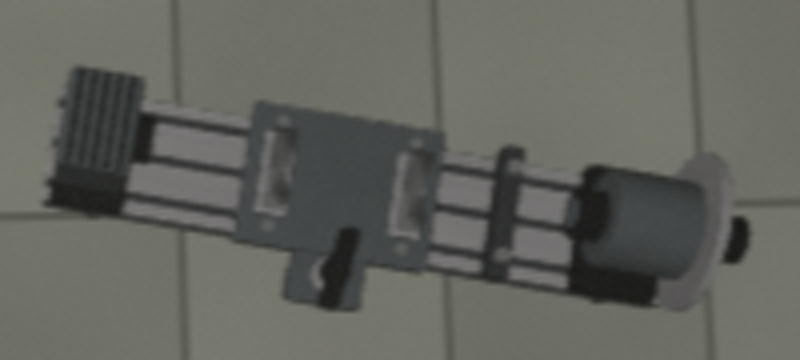

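View pics/topz2.png

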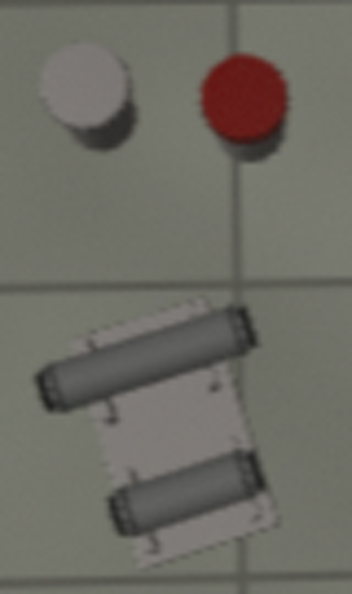

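View pics/scz1.png

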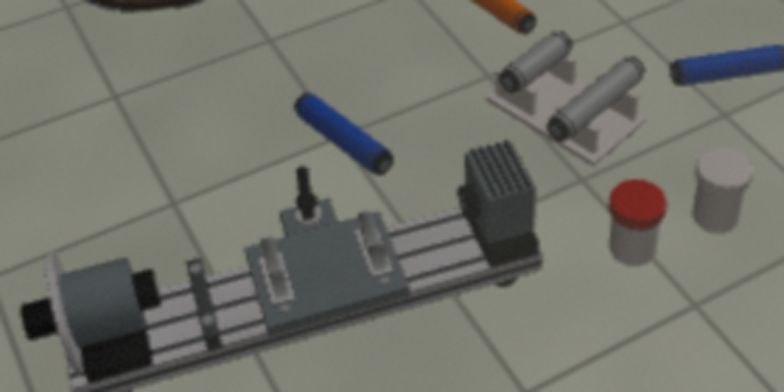

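Run:
```python
from h import *
im,K,C=cam('top')
z1=lambda u,v:(240+u/4,100+v/4)
z2=lambda u,v:(165+u/4.4,90+v/4.4)
P=lambda n,p,z:print(n,np.round(onz(K,C,p,z),4))
c=[onz(K,C,z1(*p),.052) for p in [(258,102),(443,133),(420,270),(238,240)]]
print('saddle',np.round(c,4),np.mean(c,0))
a=c[0]-c[1];b=c[3]-c[2]; 
for v in (a,b): print('rail y dir yaw',np.degrees(np.arctan2(-v[0],v[1])),np.linalg.norm(v))
for v in (c[0]-c[3],c[1]-c[2]): print('x dir',np.degrees(np.arctan2(v[1],v[0])),np.linalg.norm(v))
P('knob a',z1(350,232),.095);P('knob b',z1(328,305),.095)
P('vb1',z1(278,170),.083);P('vb2',z1(407,195),.083)
P('stop top',z1(514,148),.058);P('stop bot',z1(497,277),.058)
P('tube L',z2(45,390),.047);P('tube R',z2(248,328),.047)
P('short L',z2(120,515),.047);P('short R',z2(255,470),.047)
P('jarw',z2(85,85),.072);P('jarr',z2(245,97),.072)
```

```text
saddle [[ 0.6661  0.      0.052 ]
 [ 0.6429 -0.124   0.052 ]
 [ 0.5505 -0.1043  0.052 ]
 [ 0.573   0.0167  0.052 ]] [ 0.60812952 -0.05288542  0.052     ]
rail y dir yaw -10.60004220731515 0.1261259980399406
rail y dir yaw -10.528267272840747 0.12300919631436118
x dir -10.140979717498897 0.09458227117246501
x dir -12.031210776894243 0.09445460570551878
knob a [ 0.5699 -0.0484  0.095 ]
knob b [ 0.5233 -0.0325  0.095 ]
vb1 [ 0.6132 -0.006   0.083 ]
vb2 [ 0.5953 -0.0893  0.083 ]
stop top [ 0.6305 -0.1695  0.058 ]
stop bot [ 0.544  -0.1538  0.058 ]
tube L [0.5305 0.3462 0.047 ]
tube R [0.5656 0.2243 0.047 ]
short L [0.4546 0.3023 0.047 ]
short R [0.4797 0.2216 0.047 ]
jarw [0.7091 0.3171 0.072 ]
jarr [0.7004 0.2225 0.072 ]
```

```bash
cat >> h.py <<'E'
def go(pos,yaw,o=None):
    o=o or ctrl.get_obs(); M=rot(o['orientation']); D=rot([180,0,yaw])
    print('shift',np.round(M.T@(np.array(pos)-o['tool_pos']),4),'rv',np.round(R.from_matrix(M.T@D).as_rotvec(),4),'clock',o['clock'])
E
python3 - <<'E'
from h import *
go([.47,-.03,.227],-18.8)
E
```

```text
shift [ 4.432e-01  5.155e-01 -4.000e-04] rv [ 0.0006 -0.0001 -0.0807] clock 0.3
```

```bash
python3 -m pendant '[[0.443,0.515,0,0,0,-0.08,1],[0.443,0.515,0,0,0,-0.08,1],[0.443,0.515,0,0,0,-0.08,1],[0.443,0.515,0,0,0,-0.08,1],[0.443,0.515,0,0,0,-0.08,1],[0.443,0.515,0,0,0,-0.08,1],[0.443,0.515,0,0,0,-0.08,1],[0.443,0.515,0,0,0,-0.08,1],[0.443,0.515,0,0,0,-0.08,1],[0.443,0.515,0,0,0,-0.08,1],[0.443,0.515,0,0,0,-0.08,1],[0.443,0.515,0,0,0,-0.08,1]]'
python3 -m pendant '[[0,0,0,0,0,0,1],[0,0,0,0,0,0,1],[0,0,0,0,0,0,1]]'
python3 - <<'E'
from h import *
im,K,C=cam('wrist'); np.savez('w1.npz',im=im,K=K,C=C); print(ctrl.get_obs()['joint_pos'],ctrl.get_obs()['tool_pos'])
cv2.imwrite('pics/w1.png',cv2.resize(im,None,fx=1.5,fy=1.5))
E
```

```text
clock: 1.8
tool_pos: [0.4704, -0.0326, 0.2264]
orientation: [180.0, 0.0, -19.2]
force: [-0.4, 0.4, -0.2]
opening: 0.0875
clock: 2.17
tool_pos: [0.47, -0.0282, 0.2267]
orientation: [-180.0, -0.0, -18.7]
force: [0.1, -0.1, 0.6]
opening: 0.0877
[ 2.05840327e+01  9.15648338e-01 -2.40342192e+01 -2.77818562e-03
 -6.50285714e+01  5.06857659e+01] [ 0.4700572  -0.02832889  0.22671566]
```

View pics/w1.png

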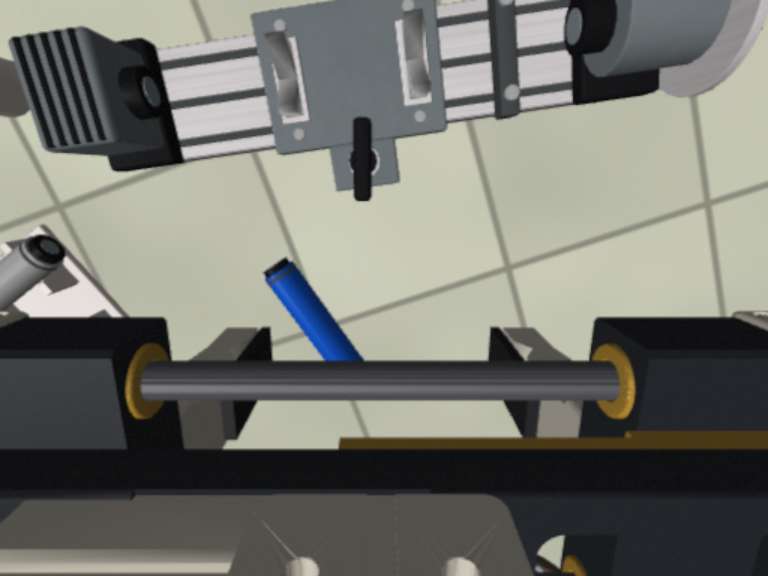

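The wrist view shows the T-bar from (362,119) to (362,199) and the saddle, with its front corners at (279,153) and (446,129). The stop bar is at x≈500. These are all in the 1.5× picture.

Run:
```python
from h import *
d=np.load('w1.npz');K,C=d['K'],d['C']
f=lambda p,z:onz(K,C,np.array(p)/1.5,z)
a,b=f((362,120),.095),f((362,197),.095); print(a,b,(a+b)/2,np.degrees(np.arctan2(*(a-b)[1::-1])),np.linalg.norm(a-b))
c=[f(p,.052) for p in [(252,14),(446,129),(279,153)]]; print(np.round(c,4),np.linalg.norm(c[1]-c[2]))
v=c[2]-c[1]; yaw=np.degrees(np.arctan2(-v[0],v[1]));print('yaw',yaw)
# V tops: inner/outer corners, top plane .083
print('V near ends',f((307,122),.083),f((431,103),.083)); print('V left top',f((268,33),.083))
# stop left edge at front
s=f((497,118),.058); u=v/np.linalg.norm(v); print('gap', (c[1]-s)@u, s)
m=(c[1]+c[2])/2; x=np.array([u[1],-u[0],0]); print('centre from front edge',m+.048*x,'knob exp',m+(.048-.062)*x)
go([*((a+b)/2)[:2],.14],-18.8)
```

```text
[ 0.5706956  -0.05189486  0.095     ] [ 0.52459301 -0.03569736  0.095     ] [ 0.54764431 -0.04379611  0.095     ] -19.35821999804158 0.04886519553962145
[[ 0.6663 -0.0019  0.052 ]
 [ 0.5498 -0.1092  0.052 ]
 [ 0.5739  0.0154  0.052 ]] 0.1269323745768203
yaw -10.988719357608025
V near ends [ 0.58286478 -0.01631862  0.083     ] [ 0.5673709  -0.09901417  0.083     ]
V left top [ 0.64091416 -0.01208652  0.083     ]
gap 0.03657967610810456 [ 0.54481172 -0.14546156  0.058     ]
centre from front edge [ 0.60896972 -0.056005    0.052     ] knob exp [ 0.5481065  -0.04418683  0.052     ]
shift [ 0.0784 -0.0102  0.0867] rv [-0.0003 -0.0003  0.0012] clock 2.225
```

```bash
python3 -m pendant '[[0.04,-0.005,0.02,0,0,0,1],[0.078,-0.010,0.06,0,0,0,1],[0.078,-0.010,0.10,0,0,0,1],[0.078,-0.010,0.13,0,0,0,1],[0.078,-0.010,0.150,0,0,0,0.5],[0.078,-0.010,0.160,0,0,0,0],[0.078,-0.010,0.160,0,0,0,0],[0.078,-0.010,0.160,0,0,0,-0.3]]'
python3 - <<'E'
from h import *
im,K,C=cam('wrist'); print(ctrl.get_obs()['opening'],ctrl.get_obs()['tool_pos'])
cv2.imwrite('pics/w2.png',im)
E
```

```text
clock: 3.22
tool_pos: [0.5478, -0.0447, 0.0675]
orientation: [-180.0, -0.1, -18.8]
force: [0.1, 0.0, 1.6]
opening: 0.0535
0.049165592423277324 [ 0.5478889  -0.0447404   0.06762212]
```

View pics/w2.png

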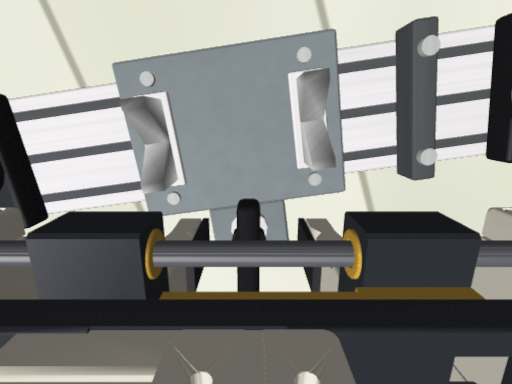

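The bar stands upright between the fingers, at x≈248 with the jaws centred at about 255. I'll close on it.

```bash
python3 -m pendant '[[0,0,0,0,0,0,-1],[0,0,0,0,0,0,-1],[0,0,0,0,0,0,-1],[0,0,0,0,0,0,-1]]'; python3 -m pendant '[[0,0,0,0,0,0,-1],[0,0,0,0,0,0,-1]]'
python3 - <<'E'
from h import *
M=rot(ctrl.get_obs()['orientation'])
y=np.radians(-10.9); print(M.T@np.array([np.sin(y),-np.cos(y),0]))
E
```

```text
clock: 3.78
tool_pos: [0.5477, -0.0449, 0.0669]
orientation: [-180.0, -0.1, -18.8]
force: [1.3, 1.6, 1.9]
opening: 0.0184
clock: 4.03
tool_pos: [0.5477, -0.0449, 0.0669]
orientation: [-180.0, -0.1, -18.8]
force: [1.9, 1.1, 3.3]
opening: 0.0188
[ 1.37925091e-01  9.90442589e-01 -3.83972697e-04]
```

The jaws stopped at 18.8 mm, but the bar is 12 mm thick. They've probably closed on the round hub under it, so I'll regrip 10 mm higher.

```bash
python3 -m pendant '[[0,0,0,0,0,0,-0.3],[0,0,0,0,0,0,-0.3],[0,0,-0.010,0,0,0,-0.3],[0,0,-0.010,0,0,0,-1],[0,0,-0.010,0,0,0,-1],[0,0,-0.010,0,0,0,-1],[0,0,-0.010,0,0,0,-1]]'
```

```text
clock: 4.9
tool_pos: [0.5477, -0.0452, 0.0779]
orientation: [-180.0, -0.1, -18.8]
force: [-2.8, -0.2, 11.8]
opening: 0.0114
```

```bash
python3 -m pendant '[[0.0014,0.010,0,0,0,0,-1],[0.0028,0.020,0,0,0,0,-1],[0.0041,0.030,0,0,0,0,-1],[0.0048,0.034,0,0,0,0,-1]]'; python3 -m pendant '[[0.0003,0.002,0,0,0,0,-1],[0.0006,0.004,0,0,0,0,-1]]'
```

```text
clock: 5.4
tool_pos: [0.5413, -0.0789, 0.0779]
orientation: [-180.0, -0.1, -18.8]
force: [-3.2, 2.9, 12.2]
opening: 0.0114
clock: 5.65
tool_pos: [0.5411, -0.0805, 0.0779]
orientation: [-179.8, -0.1, -18.8]
force: [-5.0, 23.3, 14.0]
opening: 0.0119
```

```bash
python3 -m pendant '[[0,0,0,0,0,0.15,-1],[0,0,0,0,0,0.3,-1],[0,0,0,0,0,0.45,-1],[0,0,0,0,0,0.6,-1],[0,0,0,0,0,0.75,-1],[0,0,0,0,0,0.9,-1],[0,0,0,0,0,1.05,-1],[0,0,0,0,0,1.2,-1],[0,0,0,0,0,1.28,-1],[0,0,0,0,0,1.28,-1]]'; python3 -c "
from h import *
o=ctrl.get_obs();print(o['moment'],o['force'],o['opening'])"
```

```text
clock: 6.9
tool_pos: [0.5401, -0.081, 0.0779]
orientation: [-179.9, 0.1, -92.2]
force: [-6.6, 12.7, 16.7]
opening: 0.0118
[ 4.78425599  2.69640916 -0.04954334] [-6.62655063 12.72599422 16.70743878] 0.011763359705524175
```

```bash
python3 -m pendant '[[0,0,0,0,0,0.06,-1],[0,0,0,0,0,0.10,-1],[0,0,0,0,0,0.13,-1],[0,0,0,0,0,0.13,-1]]'; python3 -c "
from h import *
o=ctrl.get_obs();print(o['moment'],o['force'],o['opening'])"
```

```text
clock: 7.4
tool_pos: [0.54, -0.0811, 0.0779]
orientation: [-180.0, 0.1, -99.5]
force: [-7.5, 12.5, 16.1]
opening: 0.0122
[4.69033873 2.81105724 0.67521964] [-7.46332806 12.48446873 16.06716763] 0.012188011921174751
```

```bash
python3 -m pendant '[[0,0,0,0,0,-0.03,-0.3],[0,0,0,0,0,-0.03,-0.2],[0,0,0,0,0,-0.03,-0.2],[0,0,-0.03,0,0,-0.03,-0.2],[0,0,-0.08,0,0,-0.03,0.2],[0,0,-0.13,0,0,-0.03,0.6],[0,0,-0.17,0,0,-0.03,1],[0,0,-0.17,0,0,-0.03,1]]'
python3 - <<'E'
from h import *
go([.465,.25,.227],16.1-180)
go([.465,.25,.227],16.1)
go([.465,.31,.227],-16.1)
print(ctrl.get_obs()['joint_pos'])
im,K,C=cam('top')
cv2.imwrite('pics/topz3.png',cv2.resize(im[100:190,240:440],None,fx=4,fy=4,interpolation=cv2.INTER_CUBIC))
im,K,C=cam('wrist'); np.savez('w3.npz',im=im,K=K,C=C)
cv2.imwrite('pics/w3.png',cv2.resize(im,None,fx=1.5,fy=1.5))
E
```

```text
clock: 8.4
tool_pos: [0.5411, -0.0829, 0.2496]
orientation: [-179.7, 0.1, -97.9]
force: [0.0, -0.0, 0.2]
opening: 0.0694
shift [-0.3192  0.1214  0.0223] rv [-0.0036  0.0038  1.1516] clock 8.4
shift [-0.3192  0.1214  0.0223] rv [-0.0042 -0.0041 -1.99  ] clock 8.4
shift [-0.3786  0.1297  0.0224] rv [-0.0048 -0.0025 -1.428 ] clock 8.4
[ 1.18263867e+01  7.50656412e+00 -1.37083022e+01  3.53481369e-02
 -6.85036037e+01 -1.97596663e+01]
```

View pics/w3.png

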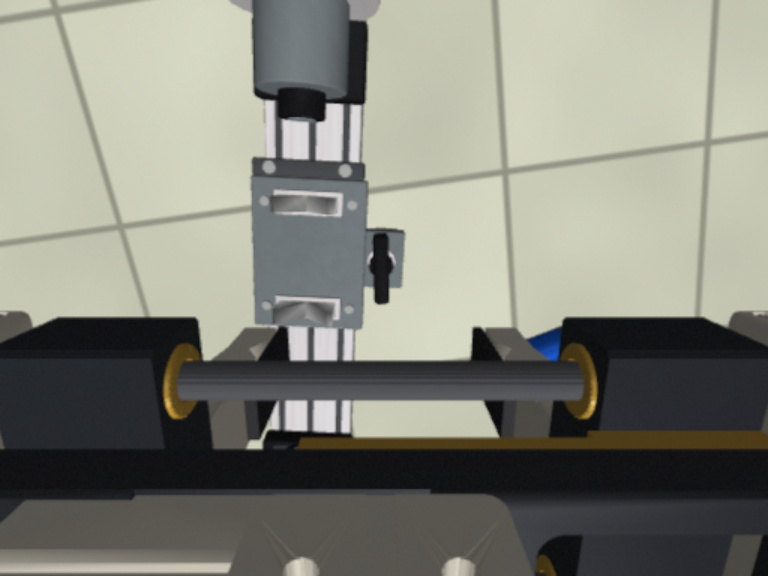

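View pics/topz3.png

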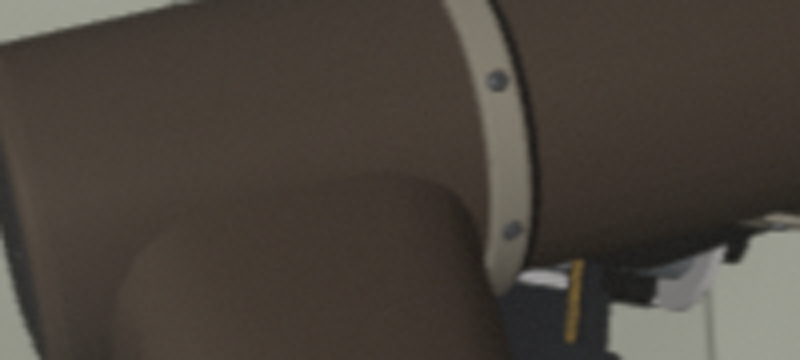

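The carriage now touches the stop (its edge at y≈178 meets the stop bar) and the T-bar lies along the rail. Next I'll measure the seat from the saddle corners (253,177), (368,181), (362,327), (254,326) and from the V-blocks.

Run:
```python
from h import *
d=np.load('w3.npz');K,C=d['K'],d['C']
f=lambda p,z:onz(K,C,np.array(p)/1.5,z)
c=[f(p,.052) for p in [(253,177),(368,181),(362,327),(254,326)]]; c=np.array(c);print(np.round(c,4),c.mean(0))
for i,j in((2,1),(3,0)):
  v=c[i]-c[j];print('yaw',np.degrees(np.arctan2(-v[0],v[1])),np.linalg.norm(v))
v=c[1]-c[0];print('x',np.degrees(np.arctan2(-v[1],-v[0])),np.linalg.norm(v))
# V-block tops, far edge corners: white end faces visible
for n,q in (('stopside',[(271,191),(341,193),(342,216),(271,214)]),('lampside',[(273,297),(339,299)])):
  print(n,np.round([f(p,.083) for p in q],4))
a,b=f((381,236),.095),f((381,300),.095);print('bar',(a+b)/2,np.degrees(np.arctan2(*(a-b)[1::-1])),np.linalg.norm(a-b))
```

```text
[[ 0.634  -0.1636  0.052 ]
 [ 0.5416 -0.1475  0.052 ]
 [ 0.5654 -0.0226  0.052 ]
 [ 0.661  -0.0369  0.052 ]] [ 0.6004889  -0.09264711  0.052     ]
yaw -10.789124947625764 0.12709256081702028
yaw -12.0098420862732 0.1295275365628447
x -9.890383627494815 0.09383206713636975
stopside [[ 0.6138 -0.1508  0.083 ]
 [ 0.562  -0.1421  0.083 ]
 [ 0.564  -0.1251  0.083 ]
 [ 0.6173 -0.1341  0.083 ]]
lampside [[ 0.6292 -0.0692  0.083 ]
 [ 0.577  -0.0602  0.083 ]]
bar [ 0.53988823 -0.08298986  0.095     ] -97.9096378411359 0.049665635704977375
```

Run:
```python
from h import *
go([.523,.372,.235],-73.9)
```

```text
shift [-0.4481  0.079   0.0111] rv [ 0.0009  0.0005 -0.4196] clock 8.5
```

```bash
python3 -m pendant '[[-0.448,0.079,0.011,0,0,-0.42,1],[-0.448,0.079,0.011,0,0,-0.42,1],[-0.448,0.079,0.011,0,0,-0.42,1],[-0.448,0.079,0.011,0,0,-0.42,1],[-0.448,0.079,0.011,0,0,-0.42,1],[-0.448,0.079,0.011,0,0,-0.42,1],[-0.448,0.079,0.011,0,0,-0.42,1],[-0.448,0.079,0.011,0,0,-0.42,1],[-0.448,0.079,0.011,0,0,-0.42,0.3],[-0.448,0.079,0.011,0,0,-0.42,0.3],[-0.448,0.079,0.011,0,0,-0.42,0.2],[-0.448,0.079,0.011,0,0,-0.42,0.2]]'
python3 - <<'E'
from h import *
im,K,C=cam('wrist'); np.savez('w4.npz',im=im,K=K,C=C)
cv2.imwrite('pics/w4.png',cv2.resize(im,None,fx=1.5,fy=1.5))
im,K,C=cam('top')
cv2.imwrite('pics/topz4.png',cv2.resize(im[100:190,240:440],None,fx=4,fy=4,interpolation=cv2.INTER_CUBIC))
E
```

```text
clock: 10.0
tool_pos: [0.5236, 0.371, 0.236]
orientation: [-180.0, 0.0, -73.9]
force: [-0.5, 0.6, -0.3]
opening: 0.0547
```

View pics/w4.png

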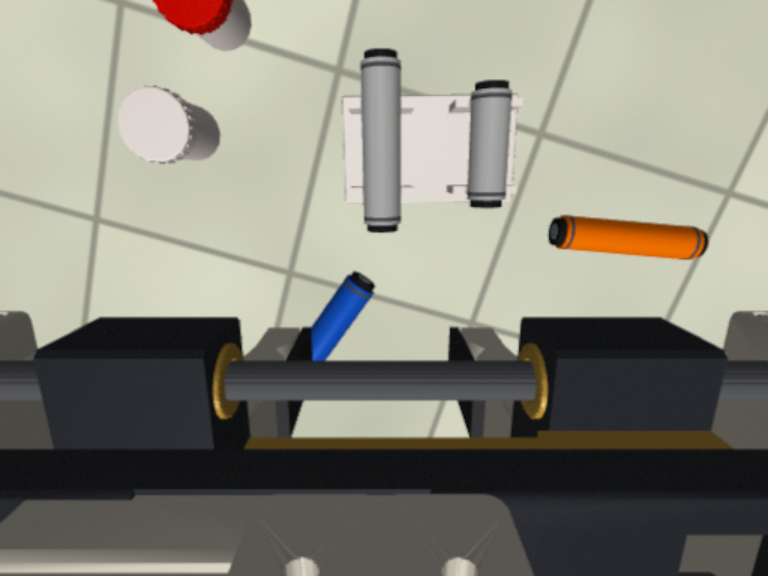

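View pics/topz4.png

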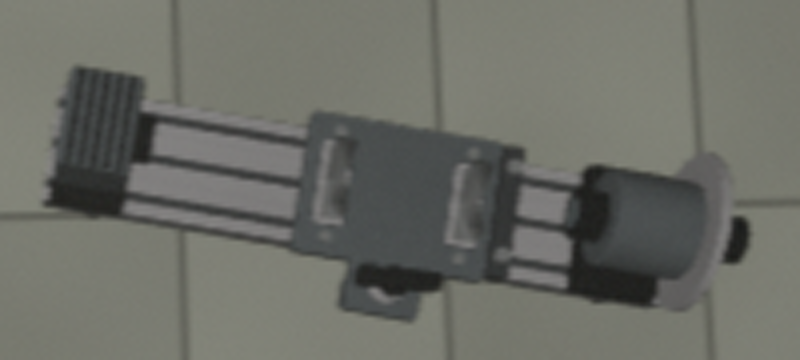

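The top view confirms the carriage touches the stop and the T-bar lies along the rail. In the wrist view the long tube runs from (381,49) to (382,231), 38 px wide and centred at x≈381. The short tube is on its right.

Run:
```python
from h import *
d=np.load('w4.npz');K,C=d['K'],d['C'];print(C[:3,3])
f=lambda p,z:onz(K,C,np.array(p)/1.5,z)
a,b=f((381,49),.047),f((382,230),.047)
print(a,b,(a+b)/2,np.linalg.norm(a-b),np.degrees(np.arctan2(*(a-b)[1::-1])))
c=f((362,150),.050);e=f((400,150),.050);print('diam',np.linalg.norm(c-e))
m=(a+b)/2
go([m[0],m[1],.029],-73.9)
```

```text
[0.54315282 0.30271215 0.39484053]
[0.56689746 0.21727764 0.047     ] [0.52868657 0.34650477 0.047     ] [0.54779202 0.2818912  0.047     ] 0.13475802086952773 -73.52769482255334
diam 0.029691276720443104
shift [0.0927 0.0016 0.2069] rv [-0.0004  0.0004  0.0002] clock 10.1
```

```bash
python3 -m pendant '[[0.05,0.001,0.03,0,0,0,0.2],[0.092,0.002,0.07,0,0,0,0.2],[0.092,0.002,0.11,0,0,0,0.2],[0.092,0.002,0.15,0,0,0,0.2],[0.092,0.002,0.18,0,0,0,0.2],[0.092,0.002,0.20,0,0,0,0.2],[0.092,0.002,0.207,0,0,0,0.2],[0.092,0.002,0.207,0,0,0,0.2]]'
python3 - <<'E'
from h import *
im,K,C=cam('wrist')
cv2.imwrite('pics/w5.png',im)
E
```

```text
clock: 11.1
tool_pos: [0.5472, 0.2829, 0.0287]
orientation: [180.0, -0.0, -73.8]
force: [0.3, -0.1, 1.0]
opening: 0.0524
```

View pics/w5.png

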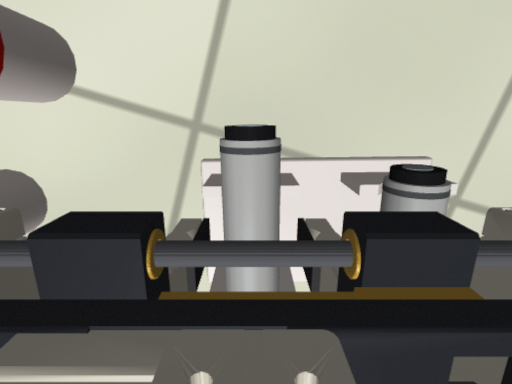

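The tube sits upright in the picture at x≈250, between the fingers (jaw centre about 254). I'll close and lift.

```bash
python3 -m pendant '[[0,0,0,0,0,0,-1],[0,0,0,0,0,0,-1],[0,0,0,0,0,0,-1],[0,0,0,0,0,0,-1]]'; python3 -m pendant '[[0,0,-0.01,0,0,0,-1],[0,0,-0.03,0,0,0,-1],[0,0,-0.08,0,0,0,-1],[0,0,-0.13,0,0,0,-1],[0,0,-0.18,0,0,0,-1],[0,0,-0.18,0,0,0,-1],[0,0,-0.18,0,0,0,-1]]'
python3 - <<'E'
from h import *
o=ctrl.get_obs();print(o['force'],o['moment'])
im,K,C=cam('wrist');np.savez('w6.npz',im=im,K=K,C=C)
cv2.imwrite('pics/w6.png',cv2.resize(im,None,fx=1.5,fy=1.5))
E
```

```text
clock: 11.65
tool_pos: [0.5481, 0.2836, 0.0297]
orientation: [-179.9, 0.0, -73.8]
force: [1.0, 0.2, 5.8]
opening: 0.0294
clock: 12.52
tool_pos: [0.546, 0.2825, 0.2079]
orientation: [179.9, 0.0, -73.9]
force: [1.1, -0.3, -3.1]
opening: 0.0293
[ 1.08816896 -0.3432471  -3.10942803] [-0.00698622 -0.0031855   0.05364401]
```

View pics/w6.png

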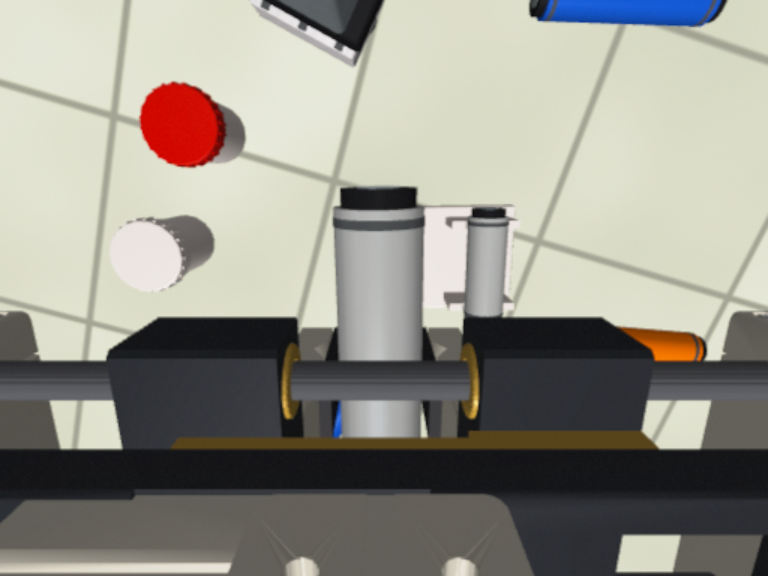

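Run:
```python
from h import *
d=np.load('w6.npz');K,C=d['K'],d['C']
o=ctrl.get_obs();M=rot(o['orientation']);t=o['tool_pos']
for q,h in (((379,190),.013),((342,200),.0),((415,200),.0),((335,225),0),((424,225),0),((338,300),0),((424,300),0)):
    P=onz(K,C,np.array(q)/1.5,t[2]+.0173+h); print(q,np.round(M.T@(P-t),4))
go([.601-.082*np.sin(np.radians(10.9))*0,-.0937,.25],-100.9)
```

```text
(379, 190) [ 0.0657 -0.0003 -0.0303]
(342, 200) [ 0.062  -0.0126 -0.0173]
(415, 200) [ 0.0619  0.0117 -0.0172]
(335, 225) [ 0.0537 -0.0152 -0.0173]
(424, 225) [ 0.0537  0.0149 -0.0172]
(338, 300) [ 0.0272 -0.0148 -0.0173]
(424, 300) [ 0.0272  0.0156 -0.0172]
shift [ 0.3765  0.0517 -0.0426] rv [ 0.0027 -0.0013  0.4719] clock 12.575
```

Run:
```python
from h import *
im,K,C=cam('top')
g=cv2.cvtColor(im,cv2.COLOR_BGR2GRAY)
l=cv2.createLineSegmentDetector().detect(g)[0][:,0]
for s in l:
    a,b=s[:2],s[2:]
    if np.hypot(*(a-b))>25 and min(a[0],b[0])>255 and max(a[0],b[0])<430 and 110<a[1]<175:
        A,B=onz(K,C,a,.036),onz(K,C,b,.036)
        if A[1]<B[1]:A,B=B,A
        v=A-B;print(np.round(s),'yaw',round(np.degrees(np.arctan2(-v[0],v[1])),2),round(np.linalg.norm(v),3))
z1=lambda p:(240+p[0]/4,100+p[1]/4)
c=np.array([onz(K,C,z1(p),.052) for p in [(313,112),(505,147),(487,281),(294,250)]]);print(c.mean(0))
print(onz(K,C,z1((336,181)),.083),onz(K,C,z1((466,206)),.083))
```

```text
[386. 140. 413. 144.] yaw -10.16 0.077
[314. 147. 272. 140.] yaw -10.33 0.117
[275. 127. 315. 134.] yaw -10.32 0.11
[313. 157. 273. 150.] yaw -10.77 0.11
[315. 137. 281. 131.] yaw -10.8 0.096
[279. 138. 316. 144.] yaw -10.81 0.1
[273. 147. 312. 154.] yaw -10.83 0.107
[318. 127. 369. 136.] yaw -11.35 0.143
[325. 165. 287. 157.] yaw -12.43 0.107
[272. 153. 311. 159.] yaw -10.63 0.106
[413. 137. 410.  89.] yaw -89.99 0.134
[286. 159. 288. 188.] yaw -88.58 0.078
[418. 171. 420. 213.] yaw -89.8 0.116
[282. 124. 281.  92.] yaw -89.52 0.091
[353. 173. 355. 214.] yaw -89.93 0.111
[348. 129. 346.  91.] yaw -89.63 0.109
[ 0.59978736 -0.09291074  0.052     ]
[ 0.60535534 -0.04344542  0.083     ] [ 0.58743548 -0.12752069  0.083     ]
```

```bash
python3 -m pendant '[[0,0,-0.042,0,0,0.05,-1],[0.376,0.052,-0.042,0,0,0.47,-1],[0.376,0.052,-0.042,0,0,0.47,-1],[0.376,0.052,-0.042,0,0,0.47,-1],[0.376,0.052,-0.042,0,0,0.47,-1],[0.376,0.052,-0.042,0,0,0.47,-1],[0.376,0.052,-0.042,0,0,0.47,-1],[0.376,0.052,-0.042,0,0,0.47,-1],[0.376,0.052,-0.042,0,0,0.47,-1],[0.376,0.052,-0.042,0,0,0.47,-1],[0.376,0.052,-0.042,0,0,0.47,-1],[0.376,0.052,-0.042,0,0,0.47,-1]]'
python3 - <<'E'
from h import *
o=ctrl.get_obs();print(o['force'],o['moment'],o['joint_pos'])
go([.6006,-.0935,.11],-100.8)
im,K,C=cam('wrist');np.savez('w7.npz',im=im,K=K,C=C)
cv2.imwrite('pics/w7.png',cv2.resize(im,None,fx=1.5,fy=1.5))
E
```

```text
clock: 14.12
tool_pos: [0.6018, -0.0917, 0.2507]
orientation: [-180.0, 0.0, -100.7]
force: [0.5, -0.3, -1.9]
opening: 0.029
[ 0.4849564  -0.31840055 -1.93940585] [ 0.16062263 -0.04974102  0.05788079] [ 9.69776795e+00  1.35283870e+01 -5.99950999e+00 -1.28353513e-03
 -7.04606804e+01 -2.03890791e+01]
shift [0.002  0.0009 0.1407] rv [-0.0002  0.0001  0.0019] clock 14.125
```

View pics/w7.png

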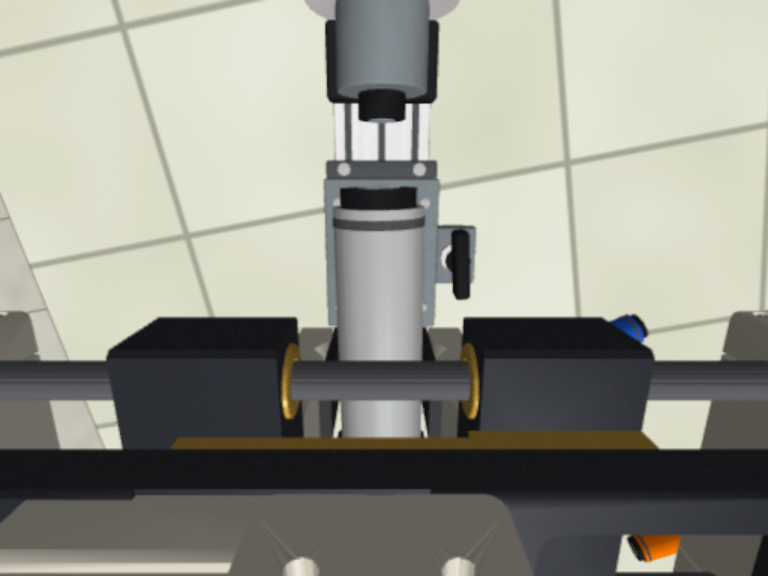

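The rail and saddle stand upright in the picture, directly behind the tube (saddle edges at x=325 and 437, tube at x=334–424).

Run:
```python
from h import *
d=np.load('w7.npz');K,C=d['K'],d['C']
o=ctrl.get_obs();M=rot(o['orientation']);t=o['tool_pos']
for q,z in (((325,179),.052),((438,179),.052),((328,322),.052),((436,322),.052),((327,161),.058),((437,161),.058)):
    P=onz(K,C,np.array(q)/1.5,z); print(q,np.round(M.T@(P-t),4))
```

```text
(325, 179) [ 0.0654 -0.0458  0.1987]
(438, 179) [0.0654 0.0474 0.1987]
(328, 322) [-0.0595 -0.0473  0.1987]
(436, 322) [-0.0595  0.05    0.1987]
(327, 161) [ 0.0795 -0.0429  0.1927]
(437, 161) [0.0795 0.0453 0.1927]
```

```bash
python3 -m pendant '[[0.002,0.001,0.03,0,0,0,-1],[0.002,0.001,0.07,0,0,0,-1],[0.002,0.001,0.11,0,0,0,-1],[0.002,0.001,0.14,0,0,0,-1],[0.002,0.001,0.16,0,0,0,-1],[0.002,0.001,0.17,0,0,0,-1],[0.002,0.001,0.17,0,0,0,-1],[0.002,0.001,0.17,0,0,0,-1]]'
python3 - <<'E'
from h import *
o=ctrl.get_obs();print(o['tool_pos'],o['force'],o['moment'],o['opening'])
im,K,C=cam('wrist');cv2.imwrite('pics/w8.png',cv2.resize(im,None,fx=1.5,fy=1.5))
im,K,C=cam('scene');cv2.imwrite('pics/sc8.png',cv2.resize(im[200:320,80:300],None,fx=3.5,fy=3.5,interpolation=cv2.INTER_CUBIC))
E
```

```text
clock: 15.18
tool_pos: [0.6011, -0.0943, 0.0816]
orientation: [-179.9, 0.0, -100.8]
force: [0.9, 0.1, -1.2]
opening: 0.0295
[ 0.60113969 -0.0943424   0.08162017] [ 0.8792006   0.10575682 -1.23824601] [ 0.07834626 -0.09048387 -0.00608639] 0.029527018666046546
```

View pics/w8.png

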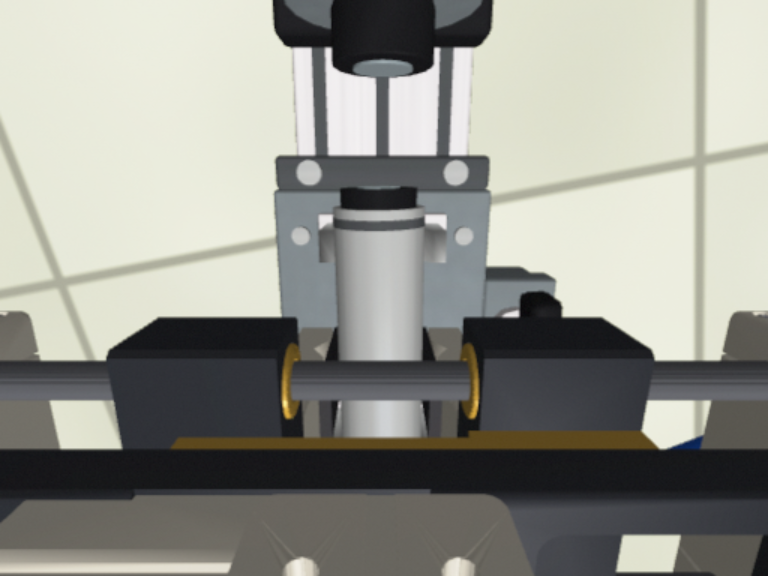

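View pics/sc8.png

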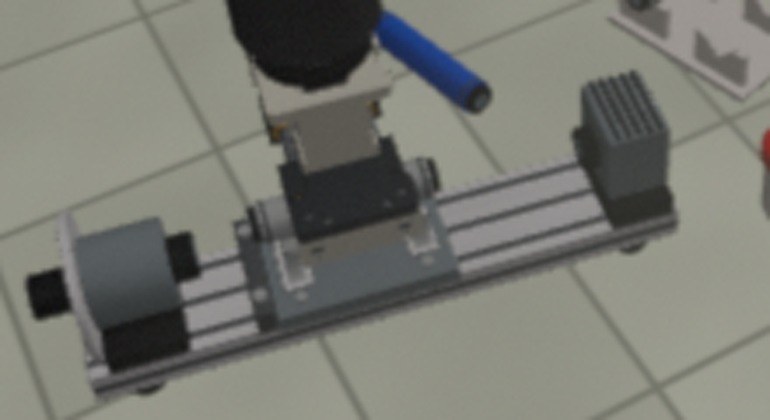

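```bash
python3 - <<'E'
from h import *
o=ctrl.get_obs()
s=snapshot('wrist');K=s['mtx'];C=np.eye(4);C[:3,:3]=rot(o['orientation']);C[:3,3]=o['tool_pos'];C=C@s['tool_from_camera']
M=rot(o['orientation']);t=o['tool_pos']
for n,q,z in (('cap',(379,188),t[2]+.0173+.013),('tubeL',(335,225),t[2]+.0173),('tubeR',(424,225),t[2]+.0173),('VL',(319,215),.083),('VR',(447,215),.083),('sadL',(276,191),.052),('sadR',(490,191),.052)):
    P=onz(K,C,np.array(q)/1.5,z); print(n,np.round(M.T@(P-t),4))
E
python3 -m pendant '[[0,0.0012,0.006,0,0,0,-1],[0,0.0012,0.010,0,0,0,-1],[0,0.0012,0.011,0,0,0,-1],[0,0.0012,0.011,0,0,0,-1]]'
```

```text
cap [ 0.0663 -0.0009 -0.0303]
tubeL [ 0.0537 -0.0157 -0.0173]
tubeR [ 0.0537  0.0141 -0.0174]
VL [ 0.0555 -0.0233 -0.0013]
VR [ 0.0555  0.0242 -0.0014]
sadL [ 0.0629 -0.0461  0.0297]
sadR [0.0629 0.0475 0.0296]
clock: 15.82
tool_pos: [0.5992, -0.0943, 0.0694]
orientation: [180.0, -0.0, -100.8]
force: [0.7, 0.2, -3.0]
opening: 0.0291
```

```bash
python3 -m pendant '[[0.001,0,0.001,0,0,0,-1],[0.001,0,0.001,0,0,0,-1]]'; python3 -m pendant '[[0,0,0.001,0,0,0,-1],[0,0,0.001,0,0,0,-1]]'; python3 -c "
from h import *
o=ctrl.get_obs();M=rot(o['orientation']);print(M.T@o['force'],M.T@o['moment'])"
```

```text
clock: 16.08
tool_pos: [0.5991, -0.0953, 0.0686]
orientation: [-180.0, 0.0, -100.8]
force: [0.2, -0.7, -2.9]
opening: 0.0291
clock: 16.32
tool_pos: [0.5994, -0.0952, 0.0678]
orientation: [-180.0, 0.0, -100.8]
force: [2.3, 0.4, -0.6]
opening: 0.0291
[-0.79561289 -2.16138342  0.60908768] [0.42588224 0.01827779 0.00813435]
```

```bash
python3 -m pendant '[[0,-0.0005,0.0005,0,0,0,-1],[0,-0.0005,0.0005,0,0,0,-1]]'; python3 -c "
from h import *
o=ctrl.get_obs();M=rot(o['orientation']);print(M.T@o['force'],M.T@o['moment'])"
```

```text
clock: 16.58
tool_pos: [0.5999, -0.0953, 0.0674]
orientation: [-180.0, 0.0, -100.8]
force: [-0.2, 0.4, 1.2]
opening: 0.0292
[-0.38692991  0.24855034 -1.23362725] [ 0.2544967  -0.07385073  0.07987959]
```

```bash
python3 -m pendant '[[0,0,0.0005,0,0,0,-1],[0,0,0.0005,0,0,0,-1]]'; python3 -c "
from h import *
o=ctrl.get_obs();M=rot(o['orientation']);print(M.T@o['force'],M.T@o['moment'])"
```

```text
clock: 16.82
tool_pos: [0.6, -0.0953, 0.0672]
orientation: [-179.9, 0.0, -100.8]
force: [0.4, 1.0, 5.0]
opening: 0.0297
[-1.10241472 -0.22220005 -5.03364201] [-0.04269065 -0.18168577  0.05245295]
```

```bash
python3 -m pendant '[[0,0,0.0006,0,0,0,-1],[0,0,0.0006,0,0,0,-1],[0,0,0.0006,0,0,0,-1]]'; python3 -c "
from h import *
o=ctrl.get_obs();M=rot(o['orientation']);print(M.T@o['force'],M.T@o['moment'])"
```

```text
clock: 17.2
tool_pos: [0.6001, -0.0953, 0.0671]
orientation: [-179.9, 0.0, -100.8]
force: [-0.7, 0.4, 8.3]
opening: 0.0295
[-0.24785103  0.76899031 -8.31929423] [-0.48618967 -0.34131771  0.18758371]
```

The sideways force is near zero, but the moment about tool y (−0.34 N m at 8 N) says the lamp-side block carries most of the load. I'll tip the stop-side end down slightly to share it.

```bash
python3 -m pendant '[[0,0,0.0001,0,-0.004,0,-1],[0,0,0.0001,0,-0.004,0,-1],[0,0,0.0001,0,-0.004,0,-1]]'; python3 -c "
from h import *
for i in range(1):
  o=ctrl.get_obs();M=rot(o['orientation']);print(M.T@o['force'],M.T@o['moment'],o['orientation'])"
```

```text
clock: 17.58
tool_pos: [0.6001, -0.0952, 0.067]
orientation: [-179.9, 0.2, -100.8]
force: [-1.5, 0.9, 9.4]
opening: 0.0297
[-0.66117999  1.67442251 -9.35688386] [-0.59223872 -0.35766354  0.23279898] [-179.91107485    0.24615145 -100.76010936]
```

```bash
python3 -m pendant '[[0,0.0003,0,0,-0.006,0,-1],[0,0.0003,0,0,-0.006,0,-1],[0,0.0003,0,0,-0.006,0,-1]]'; python3 -c "
from h import *
for i in range(1):
  o=ctrl.get_obs();M=rot(o['orientation']);print(M.T@o['force'],M.T@o['moment'],o['orientation'])"
```

```text
clock: 17.95
tool_pos: [0.6001, -0.0951, 0.0671]
orientation: [-179.9, 0.6, -100.8]
force: [-0.0, 1.2, 8.7]
opening: 0.0288
[-1.28704109  0.2298352  -8.68515648] [-0.29338708 -0.50134462  0.17578027] [-179.87993141    0.59903335 -100.75629444]
```

The moment barely responds to tilt: the tube pivots freely in the pads and aligns itself, and the reading mostly follows the force along x. I'll level the gripper again.

```bash
python3 -m pendant '[[0,0,0.0002,0,0.010,0,-1],[0,0,0.0002,0,0.010,0,-1],[0,0,0.0002,0,0.010,0,-1],[0,0,0.0002,0,0.010,0,-1]]'
python3 - <<'E'
from h import *
o=ctrl.get_obs();M=rot(o['orientation']);print(M.T@o['force'],M.T@o['moment'],o['orientation'])
im,K,C=cam('wrist');cv2.imwrite('pics/w9.png',cv2.resize(im,None,fx=1.5,fy=1.5))
s,K2,C2=cam('scene');cv2.imwrite('pics/sc9.png',cv2.resize(s[200:320,80:300],None,fx=3.5,fy=3.5,interpolation=cv2.INTER_CUBIC))
f=lambda p,z:onz(K,C,np.array(p)/1.5,z)
t=o['tool_pos']
E
```

```text
clock: 18.45
tool_pos: [0.6001, -0.0953, 0.067]
orientation: [-179.9, 0.0, -100.8]
force: [-1.1, 0.5, 10.7]
opening: 0.0292
[ -0.25640583   1.16679155 -10.6602237 ] [-0.46347307 -0.24097576  0.17502892] [-1.79880104e+02  1.16364758e-02 -1.00754343e+02]
```

View pics/w9.png

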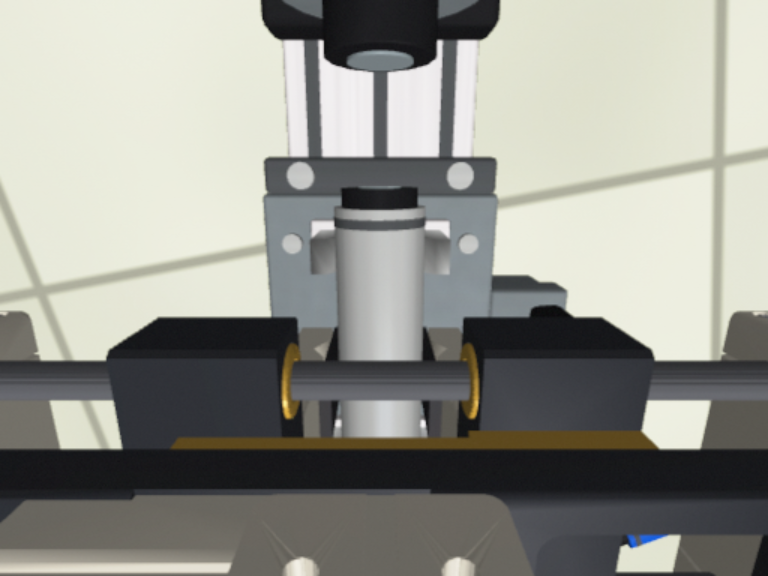

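View pics/sc9.png

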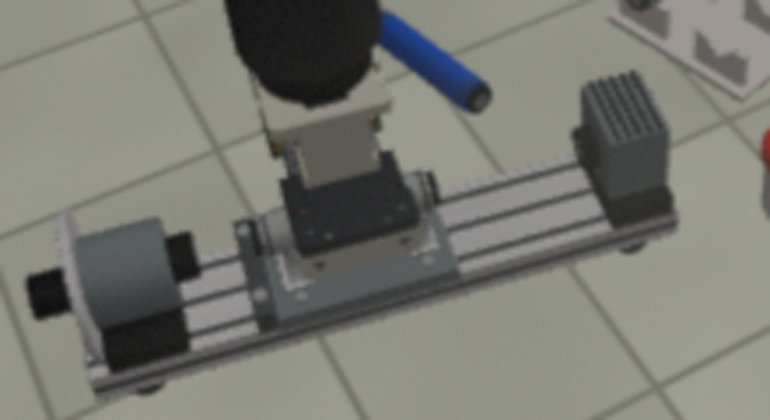

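Sideways it is centred: the V spans 311–449 and the tube 335–425, both centred at x≈380. One last check along the axis.

Run:
```python
from h import *
im,K,C=cam('wrist'); o=ctrl.get_obs();M=rot(o['orientation']);t=o['tool_pos']
for n,q,z in (('cap',(380,188),.098),('groove/cap base top',(380,207),.100),('VL',(311,221),.083),('VR',(449,221),.083),('sadL',(265,196),.052),('sadR',(495,196),.052),('stopfar',(380,158),.058)):
    P=onz(K,C,np.array(q)/1.5,z); print(n,np.round(M.T@(P-t),4))
print(o['force'],o['qvel'].round(2))
```

```text
cap [ 0.0663 -0.0006 -0.031 ]
groove/cap base top [ 0.0609 -0.0006 -0.033 ]
VL [ 0.0549 -0.0239 -0.0159]
VR [ 0.0549  0.0227 -0.016 ]
sadL [ 0.0616 -0.0472  0.0151]
sadR [0.0615 0.046  0.0149]
stopfar [ 0.0761 -0.0006  0.009 ]
[-0.95470617  1.06190987 10.16504364] [-0.04 -0.03 -0.03 -0.    0.01 -0.03]
```

```bash
python3 -c "
from plant import ctrl
print(ctrl.close_job())
o=ctrl.get_obs();print(o['clock'],o['tool_pos'],o['force'],o['opening'])"
```

```text
the job is handed in; nothing more can be done
None
the job is handed in; nothing more can be done
```

I slid the carriage against the stop, locked the knob, laid the long tube in the V-cradle and handed the job in at about 18.5 s. The gripper was still holding the tube pressed down. No verdict was reported.

**Last checks**
- **Carriage:** the push ended in a 23 N contact, and both the wrist and top pictures show the saddle touching the stop.
- **Knob:** turned until the wrist torque rose at the end stop. The picture after release puts it at about 1.5 rad.
- **Tube position:** within about 1 mm of the V's centre sideways. The estimates along the axis disagreed: +4 mm from the V-block edge, −3.5 mm from the saddle edge and about 1 mm from the knob. All are inside the 8 mm limit.
- **Press and grip:** about 10 N down with about 1.5 N sideways, and jaws at 29 mm on the 30 mm tube.

**What went wrong or stayed unclear**
- **First knob grip:** it closed on the hub under the bar (18.8 mm instead of 12), so I regripped 10 mm higher.
- **Load between the two V-blocks:** a leftover moment of 0.2–0.5 N m suggested it might be uneven. Tilting the gripper slightly hardly changed it, so I levelled the gripper again. I could not measure the force on each V face directly.

I did not touch the short tube or the jars, and they looked in place in the last pictures where they were visible.

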